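# Release the hidden catch of the utensil drawer with the wooden rod

### The job

The drawer of the steel counter-top cabinet is held by a hidden spring catch: take the wooden rod from its white rest, push it down through the small hole in the cabinet's top to press the catch until the drawer springs ajar. Then pull the drawer all the way open, and leave the rod standing in its rest again, pushed in to the bottom. Leave the meal boxes and mugs where they are.

Things in the scene. Friction and masses are not known exactly. Their poses are not given: they have to be found in the camera images.
- rod_grip (a point): Centre of the square wooden grip (22x22 mm, 60 mm high, x and y square to its faces) of the release rod, a loose beech rod of about 90 g. A round dowel 10 mm across, 100 mm long, runs from the grip along -z; its end is 130 mm below this point. It starts upright in its rest, this point 140 mm above the table.
- rod_tip (a point): Centre of the flat lower end of the rod's dowel, on the rod's axis; same axes as rod_grip.
- rest_hole (a point): Centre of the mouth of the hole in the rod's rest, a white plastic block 80x80x60 mm fixed to the table: in its top face, 60 mm above the table. The hole is round, 16 mm across (3 mm chamfer at the rim), straight down, 50 mm deep with a flat bottom.
- release_hole (a point): Centre of the small round hole, 16 mm across, dark ring round it, in the steel cabinet's flat top, 110 mm above the table. Axes are the cabinet's: -x is the way the drawer opens, z up. The cabinet is fixed, 220 mm deep (x), 200 wide (y); the hole lies 30 mm from its back edge, midway across. The catch's end plate lies 7 mm below the cabinet's top.
- drawer_handle (a point): Middle of the drawer's steel bar handle; axes as release_hole. The bar is 10 mm thick, 110 mm long along y, level, 85 mm above the table (25 mm below the cabinet's top), with 45 mm clear between it and the drawer front (+x of it). Shut, it lies 248 mm from release_hole along -x. It moves with the drawer.
- drawer (a joint): How far the drawer is out, m: 0 shut, 0.12 fully open (end stop). When the catch lets go, a spring pushes it out to about 0.035; from there it slides with about 1 N of friction and stays where it is left. It opens along -x of release_hole.
- catch (a joint): How far the catch is pressed down, m: 0 at rest, 0.014 at its stop. It takes about 4 N to start and 8 N at the stop, and springs back up. The drawer is let go at about 0.009, when the rod's end is about 16 mm below the cabinet's top.
- meal_b: lidded clear plastic meal box 178x128x57 mm, loose, left, on the robot's side; origin at the centre of its underside. A bystander.
- meal_d: lidded clear plastic meal box 178x128x57 mm, loose, left of the cabinet; origin at the centre of its underside. A bystander.
- mug_a: mint-green mug, 80 across, 92 mm, loose, right, beyond the rod's rest; origin at the centre of its underside. A bystander.
- mug_b: mint-green mug, 80 across, 92 mm, loose, far right, beside the rod's rest; origin at the centre of its underside. A bystander.
Not all that is in view belongs to the job. Leave any yellow look-alike of the part that bears rest_hole alone.

How it is judged (in metres and radians):
On the way, in this order (a step that is already met when the one before it is completed fails the run):
1. the rod, through the hole, has pressed the catch in (value of joint catch above 0.007 m and z of rod_tip in the frame of release_hole below -0.012 m and horizontal distance between rod_tip and release_hole below 0.01 m).
2. the drawer is pulled all the way open (over 105 mm of its 120 mm) (value of joint drawer above 0.105 m), for 0.2 s.
At the end, for the whole second after the job is handed in: The drawer is at least 105 mm out (120 mm is its stop), and the rod stands upright in its rest: tip within 7 mm of the hole's axis, within 6 mm of the hole's bottom (the tip below 16 mm over the table), leaning less than 0.15 rad, let go (value of joint drawer above 0.105 m and horizontal distance between rod_tip and rest_hole below 0.007 m and height (world z) of rod_tip below 0.016 m and angle between rod_grip's own z axis and vertical below 0.15 rad); the robot touches nothing.
It fails at once if a meal box is shifted by more than 40 mm (distance of any of meal_b, meal_d from where it was at the start of the episode above 0.04 m).
It fails at once if a mug is shifted by more than 40 mm (distance of any of mug_a, mug_b from where it was at the start of the episode above 0.04 m).
It also fails if it takes over 64 s, if anything falls off the work surface, if the arm or the gripper's body presses on something with over 40 N, if the wrist force passes 120 N, or if a joint passes its speed limit or range.

### The arm

A 7-joint arm with a two-finger parallel gripper is mounted at the origin on the work surface. World frame = base frame: x ahead of the robot, y to its left, z up, the work surface at z = 0. Lengths are in mm, angles in rad, forces in N, time in s.
With the tool pointing down it reaches from about 400 to 925 mm from the base axis. Payload 5.6 kg.
Tool frame: the origin (TCP) lies at the very end of the fingers, on their centre line; the grasp point (between the pads) lies 19 mm behind it (arm.grip_point_offset is the distance from the TCP to the grasp point, in mm); z points along the fingers, y is the line along which they close (so a half turn about z gives the same grasp; the last joint's range is limited). The gripper opens to 85 mm and grips with 20 to 120 N. Pads are 22 mm wide; open, the fingers measure 114 mm over their backs; the gripper's body (76 mm by 85 mm) begins 54 mm behind the grasp point. The pads swing forward as they close: fully open they stand 13 mm farther back than shut.
Start: joints at [-1.153, 0.468, -0.012, 1.603, 0.006, 1.071, -0.056], TCP at [289.071, 582.191, 231.29] pointing down, gripper open.
Joint ranges: [-2.53, 2.53], [-0.31, 2.02], [-1.57, 1.55], [0.28, 2.44], [-1.29, 4.43], [0.15, 1.84], [-2.92, 2.92]. Speed limits (rad/s): [2.57, 2.57, 3.14, 3.14, 3.14, 3.14, 3.14].

### API

Orientations are given as a 3x3 rotation matrix whose columns are the frame's x, y, z axes.
In Python, from cell import arm, cams, workorder gives the robot as it stands. The module is installed in compiled form; this text tells all that it offers.
- The arm moves only by the tool apply_moves, never from a script. Its argument "commands" is a list of rows, each a list of 2 entries, a list of its own where there are three numbers: the shift along the world's x, y, z in mm, then the turn, a rotation vector about the world's x, y, z in rad. A call has 1 to 20 rows; each row shifts and turns the commanded pose from where the row before left it; what a row does not reach is not made up. A row lasts 1/12 s, in which the tool goes at most 41.7 mm and 7.16 degrees, less where a joint would pass 70% of its speed; a pose out of reach is approached as far as the arm can. A call with a gripper value outside its range is refused whole. "fingers" is the opening, from 0 (shut) to 1 (fully open), set as the call begins (left out, the last holds). The fingers move at their own pace and stop on an object; the grip force is fixed at half the most. Time passes only in rows, so rows that do not move let the fingers close. It gives the time, the measured TCP pose, the force, the opening and the grip force at its end, in the units of the state.
- arm.get_state(): the state, without advancing time (a new reading comes with each control period).
- cams.read_camera(name): name is "side" or "top" or "wrist"; returns (picture, depth): 400x640x3 uint8, red, green, blue; 400x640 float32, mm along the optical axis (not along the pixel's ray), 0 where there is no reading.
- cams.camera_info(name): a dict with "fx", "fy", "cx", "cy" (pixels), "cam_to_world" (4x4, takes a point from camera to world coordinates). Camera axes: x right, y up, looking along -z (the intrinsics and any distortion apply to the point x, -y, -z); pixel columns grow to the right and rows downward; lengths in mm; the calibration is good to about 2 mm. A picture is of the moment at which its call begins: read the wrist's pose just before it. camera_info takes no time and is no camera call; for the wrist camera it gives the pose at the moment of the call.
- workorder.finish_job(): hands the job in; it is judged then, once.
The state is a dict: "time": time; "joints": joint angles; "qvel": joint speeds; "tau": joint torques, N m; "tcp_pos": TCP position; "orientation": TCP orientation; "contact_force": force on the tool from outside, world axes, zero at the start; "torque": the same for the moment, N m; "grip_width": finger opening in mm; "grasp_force": force on a finger pad.
Only numpy, scipy, OpenCV 4.12 (cv2) and the standard library are available. Lean on these libraries where they do the work, as an engineer would, in place of code of your own. Each camera call takes 0.05 s, during which the arm holds its last target. There are 200 camera calls.

## Working session

There is one attempt and no reset: what is moved stays moved. The work goes in short steps, Python scripts to look and compute and a tool call to move; the robot and the scene stay as the last step left them, time stands still between calls to the robot, and variables do not carry over. Pictures are saved under pics/ and viewed, at most 10 in all, crops included, and the job is handed in when it is done.

Besides the shell and the picture viewer there is one more tool, called after "Request:" as name([rows], argument=value, ...), one row to a line, values as JSON. apply_moves: Moves the arm, as the interface text tells. Its arguments: {"type":"object","properties":{"commands":{"type":"array","items":{"type":"array"}},"fingers":{"type":"number"}},"required":["commands"]}

```bash
mkdir -p pics; cat > h.py <<'E'
import numpy as np, cv2
from cell import arm, cams, workorder
def grab(n):
    i=cams.camera_info(n); p,d=cams.read_camera(n)
    np.savez('pics/'+n+'.npz',p=p,d=d,M=i['cam_to_world'],k=[i['fx'],i['fy'],i['cx'],i['cy']])
    return p,d,i
def load(n):
    z=np.load('pics/'+n+'.npz'); return z['p'],z['d'],z['M'],z['k']
def px(n,u,v,z=None):
    p,d,M,k=load(n)
    r=np.array([(u-k[2])/k[0],-(v-k[3])/k[1],-1.])
    if z is None:
        D=d[int(v),int(u)]; return M[:3,:3]@(r*D)+M[:3,3]
    w=M[:3,:3]@r; o=M[:3,3]; return o+w*(z-o[2])/w[2]
E
python3 - <<'E'
from h import *
for n in ['top','side','wrist']:
    p,d,i=grab(n); print({k:(v if not hasattr(v,'shape') else np.round(v,3).tolist()) for k,v in i.items()})
    cv2.imwrite(f'pics/{n}0.png',p[:,:,::-1])
s=arm.get_state(); print(s)
E
```

```text
{'fx': 454.4127422824788, 'fy': 454.4127422824788, 'cx': 314.034378832946, 'cy': 202.03972738683055, 'cam_to_world': [[0.014, 0.996, -0.087, 382.417], [-1.0, 0.015, 0.012, -5.058], [0.013, 0.087, 0.996, 1389.068], [0.0, 0.0, 0.0, 1.0]]}
{'fx': 464.85188712201636, 'fy': 464.85188712201636, 'cx': 319.1964267310763, 'cy': 200.50754372133167, 'cam_to_world': [[0.995, 0.065, -0.072, 387.202], [-0.094, 0.487, -0.868, -1315.07], [-0.021, 0.871, 0.491, 877.973], [0.0, 0.0, 0.0, 1.0]]}
{'fx': 349.21265799579515, 'fy': 349.21265799579515, 'cx': 316.87014657066715, 'cy': 200.1459717906537, 'cam_to_world': [[0.445, -0.847, -0.291, 213.213], [0.896, 0.42, 0.145, 618.879], [-0.001, -0.325, 0.946, 372.721], [0.0, 0.0, 0.0, 1.0]]}
{'time': 0.15, 'joints': array([-1.15302139,  0.46824259, -0.01162862,  1.60337314,  0.00598549,
        1.07141122, -0.05628827]), 'qvel': array([ 6.13687777e-04, -1.84765625e-03,  2.81523368e-04, -1.93934135e-03,
        8.74482554e-04, -1.10110078e-03, -9.84745740e-05]), 'tau': array([ 6.31472612e-04, -5.32799256e+01,  2.16564245e-02, -2.51555282e+01,
        1.14741069e-02,  5.65043563e-03,  8.75000467e-06]), 'tcp_pos': array([288.86977781, 581.81849776, 230.52934832]), 'orientation': array([[-8.95691549e-01,  4.44675553e-01, -5.48641312e-04],
       [ 4.44675884e-01,  8.95690628e-01, -1.28750153e-03],
       [-8.11075758e-05, -1.39717180e-03, -9.99999021e-01]]), 'contact_force': array([-0.53868055,  0.0846293 , -0.28964826]), 'torque': array([-0.00802665, -0.01032556, -0.04249717]), 'grasp_force': 0.0, 'grip_width': 85.58274253706593}
```

View pics/top0.png

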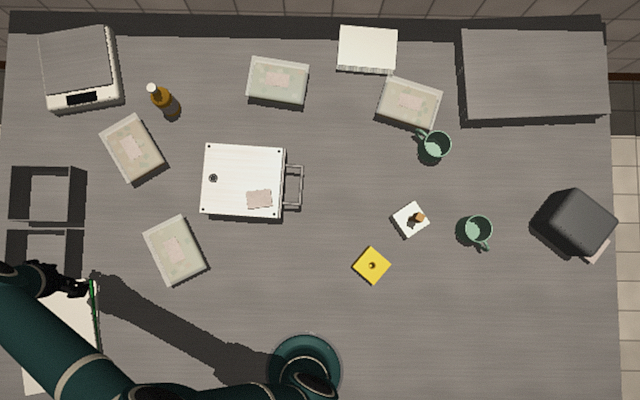

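View pics/side0.png

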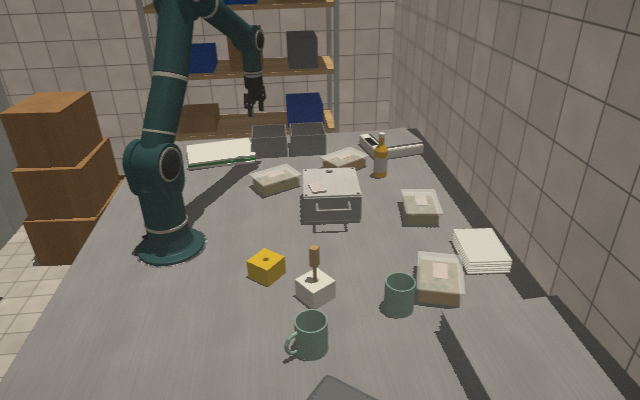

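The top view shows the cabinet at about (243,182), with its hole at (213,178) and the handle bar at (300,185). The white rest with the rod is at (411,219), and the yellow decoy is at (371,265). I'll enlarge the first two.

```bash
python3 - <<'E'
from h import *
p,d,M,k=load('top')
a=cv2.resize(p[130:240,190:310],None,fx=5,fy=5,interpolation=cv2.INTER_CUBIC)
b=cv2.resize(p[190:250,380:440],None,fx=5,fy=5,interpolation=cv2.INTER_CUBIC)[:,:,:]
c=np.zeros((550,800,3),np.uint8); c[:,:500]=a[:,:500]; c[:300,500:]=b
# handle strip below
c[300:,500:]=cv2.resize(p[155:215,255:315],(300,250))[:250]
cv2.imwrite('pics/crop1.png',c[:,:,::-1])
for u,v,z in [(213,178,110),(300,185,85),(411,219,60),(418,217,170)]: print(u,v,px('top',u,v,z).round(1),px('top',u,v).round(1))
E
```

```text
213 178 [558.4 266.9 110. ] [559.1 268.  104.8]
300 185 [545.5  20.9  85. ] [544.7  20.8  91.3]
411 219 [ 453.4 -305.9   60. ] [ 450.  -291.7  122.8]
418 217 [ 453.2 -300.   170. ] [ 453.  -299.4  172.6]
```

View pics/crop1.png

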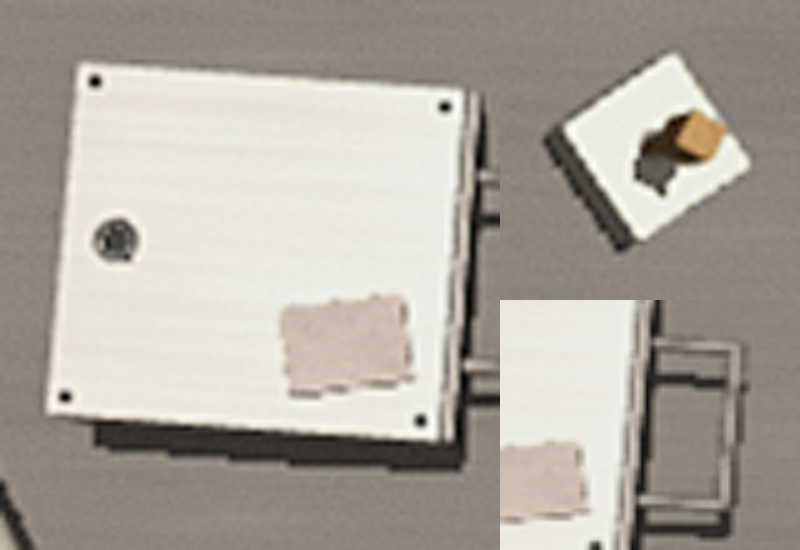

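```bash
python3 - <<'E'
from h import *
f=lambda x,y,z,o=(190,130):px('top',o[0]+(x+.5)/5-.5,o[1]+(y+.5)/5-.5,z)
h=f(116,241,110); print('hole',h.round(1))
for Q in ([(78,63),(470,92),(445,440),(48,413)],[(95,81),(445,106),(420,420),(65,397)]):
    c=np.array([f(*q,110) for q in Q]); e=np.roll(c,-1,0)-c
    print(c.round(0).tolist(),np.linalg.norm(e,axis=1).round(0),np.degrees(np.arctan2(e[:,1],e[:,0])).round(1),c.mean(0).round(1))
o=(380,190)
R=[(178,52),(250,163),(140,240),(65,128)]
c=np.array([f(*q,60,o) for q in R]);e=np.roll(c,-1,0)-c
print('rest',c.mean(0).round(1),np.linalg.norm(e,axis=1).round(0),np.degrees(np.arctan2(e[:,1],e[:,0])).round(1))
print('rodtop',f(203,136,170,o).round(1))
for x,y in [(735,345),(727,510)]: print('handle',f(0,0,85,(255+(x-500)/5,155+(y-300)*60/250)).round(1))
E
```

```text
hole [559.  267.5 110. ]
[[661.0, 293.0, 110.0], [648.0, 69.0, 110.0], [449.0, 79.0, 110.0], [461.0, 302.0, 110.0]] [224. 199. 224. 200.] [-93.3 177.1  87.   -2.8] [554.7 185.7 110. ]
[[651.0, 282.0, 110.0], [640.0, 83.0, 110.0], [460.0, 93.0, 110.0], [470.0, 293.0, 110.0]] [200. 180. 200. 181.] [-93.2 176.7  87.2  -3.4] [555.1 188.  110. ]
rest [ 454.2 -306.7   60. ] [77. 80. 78. 81.] [-147.   125.3   34.1  -55.5]
rodtop [ 453.8 -305.9  170. ]
handle [602.8  17.2  85. ]
handle [487.5  19.9  85. ]
```

Request:
apply_moves([
  [[13, -38, 7], [0, 0, -0.104]],
  [[13, -38, 7], [0, 0, -0.104]],
  [[13, -38, 7], [0, 0, -0.104]],
  [[13, -38, 7], [0, 0, -0.104]],
  [[13, -38, 7], [0, 0, -0.104]],
  [[13, -38, 7], [0, 0, -0.104]],
  [[13, -38, 7], [0, 0, -0.104]],
  [[13, -38, 7], [0, 0, -0.104]],
  [[13, -38, 7], [0, 0, -0.104]],
  [[13, -38, 7], [0, 0, -0.104]],
  [[3, -38, 0], [0, 0, -0.104]],
  [[3, -38, 0], [0, 0, -0.104]],
  [[3, -38, 0], [0, 0, -0.104]],
  [[3, -38, 0], [0, 0, -0.104]],
  [[3, -38, 0], [0, 0, -0.104]],
  [[3, -38, 0], [0, 0, -0.104]],
  [[3, -38, 0], [0, 0, -0.104]],
  [[3, -38, 0], [0, 0, -0.104]],
  [[3, -38, 0], [0, 0, -0.104]],
  [[3, -38, 0], [0, 0, -0.104]],
], fingers=1)

```text
time: 1.82
tcp_pos: [448.7, -179.6, 301.5]
orientation: [[0.828, 0.561, 0.001], [0.561, -0.828, 0.001], [0.001, 0.0, -1.0]]
contact_force: [0.3, 0.4, -0.4]
grip_width: 85.3
grasp_force: 0.0
```

Request:
apply_moves([
  [[1, -32, 0], [0, 0, 0]],
  [[1, -32, 0], [0, 0, 0]],
  [[1, -32, 0], [0, 0, 0]],
  [[2, -32, 0], [0, 0, 0]],
  [[0, 0, 0], [0, 0, 0]],
  [[0, 0, 0], [0, 0, 0]],
])

```text
time: 2.32
tcp_pos: [453.2, -307.5, 300.9]
orientation: [[0.827, 0.562, -0.001], [0.562, -0.827, -0.001], [-0.002, -0.0, -1.0]]
contact_force: [-0.4, 0.6, -0.8]
grip_width: 85.4
grasp_force: 0.0
```

```bash
python3 - <<'E'
from h import *
p,d,i=grab('wrist'); cv2.imwrite('pics/w1.png',p[:,:,::-1])
s=arm.get_state(); print(s['tcp_pos'],s['orientation'].round(3),s['joints'].round(2))
E
```

```text
[ 453.64916172 -305.83393542  300.79543543] [[ 0.826  0.564 -0.001]
 [ 0.564 -0.826  0.   ]
 [-0.001 -0.001 -1.   ]] [-0.15  0.27  0.83  1.82 -0.22  1.15 -0.22]
```

View pics/w1.png

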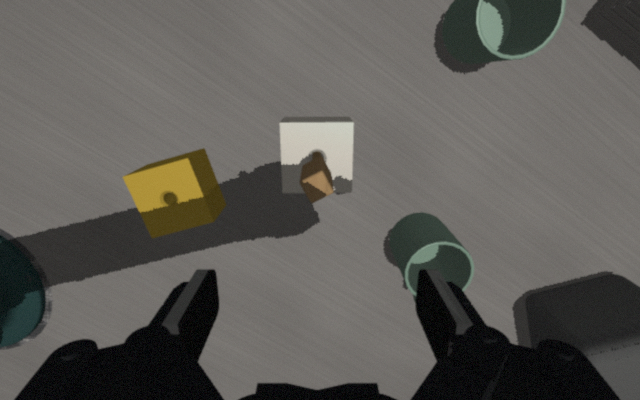

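The white rest is square to the image at (317,156), and the rod's top is at (317,180). The grip is turned relative to the block, so I'll enlarge it to read its yaw.

```bash
python3 - <<'E'
from h import *
p,d,M,k=load('wrist')
c=cv2.resize(p[110:210,265:365],None,fx=6,fy=6,interpolation=cv2.INTER_CUBIC); cv2.imwrite('pics/crop2.png',c[:,:,::-1])
print(d[165:205:4,296:338:3].round(0))
E
```

```text
[[392. 390. 392. 331. 324. 318. 311. 304. 301. 311. 338. 391. 392. 393.]
 [392. 393. 322. 315. 309. 303. 297. 293. 287. 293. 319. 394. 393. 393.]
 [394. 394. 306. 301. 295. 289. 285. 281. 280. 283. 301. 327. 394. 394.]
 [397. 396. 293. 287. 284. 284. 283. 283. 283. 282. 286. 309. 397. 397.]
 [398. 289. 284. 285. 283. 284. 284. 284. 283. 284. 284. 294. 398. 398.]
 [399. 401. 285. 285. 286. 285. 284. 285. 287. 285. 285. 286. 303. 401.]
 [402. 402. 402. 286. 286. 286. 285. 286. 287. 285. 287. 286. 288. 401.]
 [466. 464. 466. 288. 288. 288. 288. 286. 288. 287. 287. 287. 466. 466.]
 [466. 468. 467. 469. 289. 289. 288. 288. 288. 289. 469. 467. 468. 469.]
 [470. 469. 470. 470. 471. 289. 290. 470. 468. 469. 469. 468. 469. 468.]]
```

View pics/crop2.png

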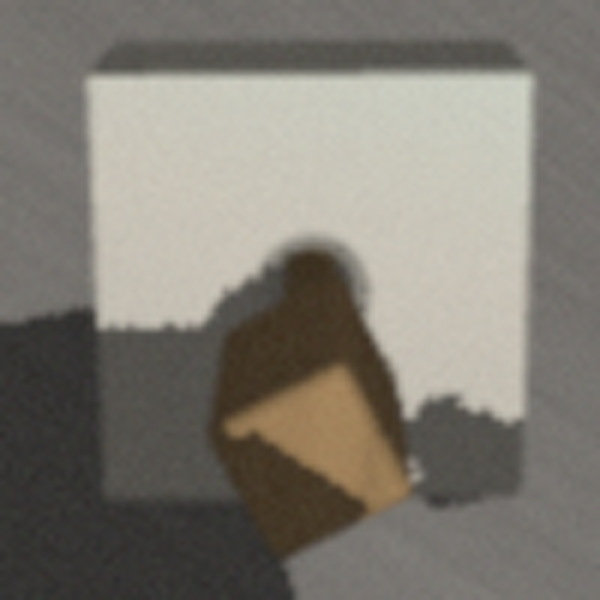

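```bash
python3 - <<'E'
from h import *
f=lambda x,y,z:px('wrist',265+(x+.5)/6-.5,110+(y+.5)/6-.5,z)
for n,Q,z in (('grip',[(347,360),(410,490),(283,558),(215,428)],170),('rest',[(88,75),(532,75),(524,497),(103,497)],60)):
    c=np.array([f(*q,z) for q in Q]);e=np.roll(c,-1,0)-c
    print(n,c.mean(0).round(1),np.linalg.norm(e,axis=1).round(1),np.degrees(np.arctan2(e[:,1],e[:,0])).round(1))
E
```

```text
grip [ 454.  -306.6  170. ] [20.2 20.  20.8 20.2] [-120.3  153.7   60.2  -27.9]
rest [ 453.  -306.7   60. ] [79.7 79.6 80.8 79.6] [ -55.8 -145.   124.2   34.2]
```

Request:
apply_moves([
  [[0.3, -0.7, -25], [0, 0, 0.095]],
  [[0, 0, -25], [0, 0, 0.095]],
  [[0, 0, -25], [0, 0, 0.095]],
  [[0, 0, -25], [0, 0, 0.095]],
  [[0, 0, -20], [0, 0, 0.093]],
  [[0, 0, -20], [0, 0, 0]],
  [[0, 0, -15], [0, 0, 0]],
  [[0, 0, -15], [0, 0, 0]],
  [[0, 0, -10], [0, 0, 0]],
  [[0, 0, 0], [0, 0, 0]],
  [[0, 0, 0], [0, 0, 0]],
])

```text
time: 3.28
tcp_pos: [454.6, -305.5, 121.3]
orientation: [[0.476, 0.88, -0.0], [0.88, -0.476, 0.001], [0.0, -0.001, -1.0]]
contact_force: [-0.4, -0.3, 0.9]
grip_width: 85.4
grasp_force: 0.0
```

Request:
apply_moves([
  [[0, 0, 0], [0, 0, 0]],
  [[0, 0, 0], [0, 0, 0]],
  [[0, 0, 0], [0, 0, 0]],
  [[0, 0, 0], [0, 0, 0]],
  [[0, 0, 0], [0, 0, 0]],
  [[0, 0, 0], [0, 0, 0]],
  [[0, 0, 0], [0, 0, 0]],
  [[0, 0, 0], [0, 0, 0]],
  [[0, 0, 0], [0, 0, 0]],
  [[0, 0, 0], [0, 0, 0]],
], fingers=0)

```text
time: 4.12
tcp_pos: [454.5, -306.6, 121.7]
orientation: [[0.477, 0.879, 0.0], [0.879, -0.477, 0.0], [0.0, 0.0, -1.0]]
contact_force: [-1.2, 1.2, 4.8]
grip_width: 21.4
grasp_force: 58.9
```

```bash
python3 - <<'E'
from h import *
p,d,i=grab('wrist'); cv2.imwrite('pics/w2.png',p[:,:,::-1])
s=arm.get_state(); print(s['time'],s['tcp_pos'],s['orientation'].round(3),s['joints'].round(2),s['grip_width'],s['contact_force'],s['torque'])
E
```

```text
4.1667 [ 454.45169508 -306.5881284   121.71042223] [[ 0.477  0.879  0.   ]
 [ 0.879 -0.477  0.   ]
 [ 0.     0.    -1.   ]] [ 0.05  0.49  0.61  1.97 -0.39  0.79  0.39] 21.125266625579748 [-0.93963882  0.97451962  6.29530196] [ 0.31806073  0.34847326 -0.0082312 ]
```

Request:
apply_moves([
  [[0, 0, 8], [0, 0, 0]],
  [[0, 0, 12], [0, 0, 0]],
  [[0, 0, 20], [0, 0, 0]],
  [[0, 0, 25], [0, 0, 0]],
  [[0, 0, 30], [0, 0, 0]],
  [[0, 0, 30], [0, 0, 0]],
  [[0, 0, 25], [0, 0, 0]],
  [[0, 0, 20], [0, 0, 0]],
])

```text
time: 4.83
tcp_pos: [454.5, -307.2, 294.4]
orientation: [[0.477, 0.879, 0.003], [0.879, -0.477, -0.001], [0.0, 0.003, -1.0]]
contact_force: [0.5, 0.4, -1.7]
grip_width: 21.4
grasp_force: 58.7
```

Request:
apply_moves([
  [[4.6, 14, 0], [0, 0, 0]],
  [[5, 30, 0], [0, 0, 0]],
  [[5, 30, 0], [0, 0, 0]],
  [[6, 32, 0], [0, 0, 0]],
  [[6, 32, 0], [0, 0, 0]],
  [[6, 32, 0], [0, 0, 0]],
  [[6, 32, 0], [0, 0, 0]],
  [[6, 32, 0], [0, 0, 0]],
  [[6, 32, 0], [0, 0, 0]],
  [[6, 32, 0], [0, 0, 0]],
  [[6, 32, 0], [0, 0, 0]],
  [[6, 32, 0], [0, 0, 0]],
  [[6, 32, 0], [0, 0, 0]],
  [[6, 32, 0], [0, 0, 0]],
  [[5, 32, 0], [0, 0, 0]],
  [[5, 32, 0], [0, 0, 0]],
  [[5, 32, 0], [0, 0, 0]],
  [[5, 32, 0], [0, 0, 0]],
  [[4, 20, 0], [0, 0, 0]],
  [[0, 0, 0], [0, 0, 0]],
])

```text
time: 6.5
tcp_pos: [558.2, 273.6, 291.3]
orientation: [[0.47, 0.882, 0.0], [0.882, -0.47, 0.002], [0.002, -0.001, -1.0]]
contact_force: [-0.6, 0.1, -0.6]
grip_width: 21.3
grasp_force: 58.9
```

```bash
python3 - <<'E'
from h import *
s=arm.get_state(); print(s['time'],s['tcp_pos'],s['orientation'].round(3),s['joints'].round(2),s['grip_width'],s['contact_force'])
E
```

```text
6.5 [558.15303202 273.59542698 291.28718731] [[ 0.47   0.882  0.   ]
 [ 0.882 -0.47   0.002]
 [ 0.002 -0.001 -1.   ]] [-0.81  0.38  0.4   1.63 -0.16  1.16 -0.86] 21.2697426558474 [-0.55618503  0.10946812 -0.58622268]
```

Request:
apply_moves([
  [[1, -6, -15], [0, 0, 0]],
  [[0, 0, -20], [0, 0, 0]],
  [[0, 0, -12], [0, 0, 0]],
  [[0, 0, -6], [0, 0, 0]],
  [[0, 0, 0], [0, 0, 0]],
  [[0, 0, 0], [0, 0, 0]],
  [[0, 0, 0], [0, 0, 0]],
])

```text
time: 7.08
tcp_pos: [560.6, 261.6, 239.4]
orientation: [[0.477, 0.879, 0.002], [0.879, -0.477, 0.001], [0.001, 0.001, -1.0]]
contact_force: [0.5, 0.8, -1.7]
grip_width: 21.3
grasp_force: 58.9
```

```bash
python3 - <<'E'
from h import *
s=arm.get_state(); print(s['time'],s['tcp_pos'],s['orientation'].round(3))
p,d,i=grab('wrist'); q,_,_=grab('side'); grab('top')
c=np.zeros((560,800,3),np.uint8)
c[:250,:400]=cv2.resize(p,(400,250))
c[260:560,:400]=cv2.resize(p[150:300,220:420],None,fx=2,fy=2,interpolation=cv2.INTER_CUBIC)
c[:400,400:]=cv2.resize(q[100:200,280:380],None,fx=4,fy=4,interpolation=cv2.INTER_CUBIC)
cv2.imwrite('pics/w3.png',c[:,:,::-1])
E
```

```text
7.0833 [560.58726654 261.6286652  239.43847731] [[ 0.477  0.879  0.002]
 [ 0.879 -0.477  0.001]
 [ 0.001  0.001 -1.   ]]
```

View pics/w3.png

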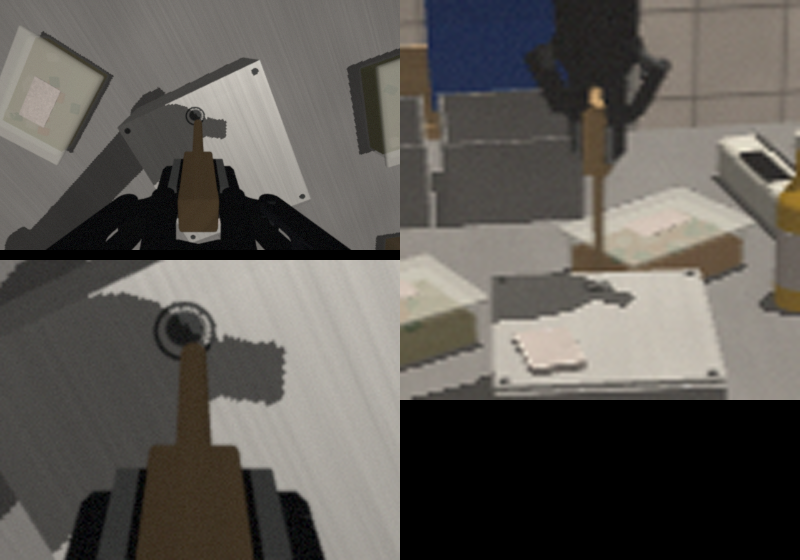

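The wrist view shows the hole ring centred at pixel (312.5,185), with the dowel's end just above it at about (317,191). I'll compare the two positions.

```bash
python3 - <<'E'
from h import *
print('hole',px('wrist',312.3,184.8,110).round(1), 'tip far edge',px('wrist',316.8,191.5,127.7).round(1))
E
```

```text
hole [558.7 266.6 110. ] tip far edge [561.8 264.7 127.7]
```

Request:
apply_moves([
  [[-1.2, 6.1, 0], [0, 0, 0]],
  [[0, 0, 0], [0, 0, 0]],
  [[0, 0, 0], [0, 0, 0]],
  [[0, 0, 0], [0, 0, 0]],
  [[0, 0, 0], [0, 0, 0]],
  [[0, 0, 0], [0, 0, 0]],
])

```text
time: 7.73
tcp_pos: [558.8, 267.5, 238.3]
orientation: [[0.477, 0.879, 0.0], [0.879, -0.477, -0.0], [-0.0, 0.0, -1.0]]
contact_force: [0.1, -0.2, -1.2]
grip_width: 21.2
grasp_force: 58.9
```

Request:
apply_moves([
  [[0.3, 0, -4], [0, 0, 0]],
  [[0, 0, -4], [0, 0, 0]],
  [[0, 0, -4], [0, 0, 0]],
  [[0, 0, -3], [0, 0, 0]],
  [[0, 0, -3], [0, 0, 0]],
  [[0, 0, -3], [0, 0, 0]],
  [[0, 0, -1], [0, 0, 0]],
  [[0, 0, 0], [0, 0, 0]],
  [[0, 0, 0], [0, 0, 0]],
])

```text
time: 8.48
tcp_pos: [559.1, 267.6, 216.3]
orientation: [[0.477, 0.879, 0.0], [0.879, -0.477, -0.0], [-0.0, 0.0, -1.0]]
contact_force: [-0.6, -0.3, -1.2]
grip_width: 21.3
grasp_force: 58.9
```

In the hole (tip about 105) with no contact. Now I press.

Request:
apply_moves([
  [[0, 0, -2], [0, 0, 0]],
  [[0, 0, -2], [0, 0, 0]],
  [[0, 0, -2], [0, 0, 0]],
  [[0, 0, -2], [0, 0, 0]],
  [[0, 0, -2], [0, 0, 0]],
  [[0, 0, -2], [0, 0, 0]],
  [[0, 0, 0], [0, 0, 0]],
  [[0, 0, 0], [0, 0, 0]],
  [[0, 0, 0], [0, 0, 0]],
])

```text
time: 9.23
tcp_pos: [559.4, 267.8, 204.8]
orientation: [[0.477, 0.879, 0.001], [0.879, -0.477, 0.001], [0.001, 0.001, -1.0]]
contact_force: [0.0, -0.0, 4.9]
grip_width: 21.1
grasp_force: 59.6
```

```bash
python3 - <<'E'
from h import *
p0,d0,_,_=load('top'); grab('top'); p,d,_,_=load('top')
s=arm.get_state(); print(s['time'],s['tcp_pos'],s['contact_force'])
# bar along a line through the handle: bright in gray along columns
print(p0[195,280:330].sum(1)//3); print(p[195,280:330].sum(1)//3)
E
```

```text
9.2833 [559.45286889 267.82425067 204.71523434] [-0.02776164  0.15995284  4.90204627]
[205 200 134  21 112 160 155 150 153 149 149 149 153 150 149 150 146 153
 132 170 183  96 104 160 151 151 151 151 149 152 152 153 152 150 152 151
 153 150 150 150 149 149 147 148 148 148 146 143 147 144]
[ 12 105 162 155 146 183 215 210 206 204 203 190 184 218 160  35 104 159
 151 152 151 149 152 153 150 151 151 152 152 153 135 118 169 176 141 150
 153 150 150 149 146 149 146 147 144 146 145 145 144 143]
```

The handle bar moved about 12 px (36 mm), so the drawer is ajar. I'll lift the rod out and take it back to the rest.

Request:
apply_moves([
  [[0, 0, 5], [0, 0, 0]],
  [[0, 0, 10], [0, 0, 0]],
  [[0, 0, 15], [0, 0, 0]],
  [[0, 0, 20], [0, 0, 0]],
  [[0, 0, 20], [0, 0, 0]],
  [[0, 0, 15], [0, 0, 0]],
  [[0, 0, 10], [0, 0, 0]],
  [[0, 0, 0], [0, 0, 0]],
])

```text
time: 9.95
tcp_pos: [559.6, 267.7, 301.4]
orientation: [[0.477, 0.879, 0.002], [0.879, -0.477, 0.001], [0.002, 0.001, -1.0]]
contact_force: [0.6, -0.2, -0.5]
grip_width: 21.3
grasp_force: 58.8
```

Request:
apply_moves([
  [[-5, -14, 0], [0, 0, 0]],
  [[-5, -30, 0], [0, 0, 0]],
  [[-5, -30, 0], [0, 0, 0]],
  [[-6, -32, 0], [0, 0, 0]],
  [[-6, -32, 0], [0, 0, 0]],
  [[-6, -32, 0], [0, 0, 0]],
  [[-6, -32, 0], [0, 0, 0]],
  [[-6, -32, 0], [0, 0, 0]],
  [[-6, -32, 0], [0, 0, 0]],
  [[-6, -32, 0], [0, 0, 0]],
  [[-6, -32, 0], [0, 0, 0]],
  [[-6, -32, 0], [0, 0, 0]],
  [[-6, -32, 0], [0, 0, 0]],
  [[-6, -32, 0], [0, 0, 0]],
  [[-6, -32, 0], [0, 0, 0]],
  [[-5, -32, 0], [0, 0, 0]],
  [[-5, -32, 0], [0, 0, 0]],
  [[-5, -32, 0], [0, 0, 0]],
  [[-2, -20, 0], [0, 0, 0]],
  [[0, 0, 0], [0, 0, 0]],
])

```text
time: 11.62
tcp_pos: [452.3, -311.1, 298.4]
orientation: [[0.483, 0.875, -0.003], [0.875, -0.483, -0.002], [-0.003, -0.001, -1.0]]
contact_force: [-0.6, 0.3, -0.7]
grip_width: 21.4
grasp_force: 58.8
```

Request:
apply_moves([
  [[0, 0, -25], [0, 0, 0]],
  [[0, 0, -30], [0, 0, 0]],
  [[0, 0, -25], [0, 0, 0]],
  [[0, 0, -15], [0, 0, 0]],
  [[0, 0, -5], [0, 0, 0]],
  [[0, 0, 0], [0, 0, 0]],
  [[0, 0, 0], [0, 0, 0]],
  [[0, 0, 0], [0, 0, 0]],
  [[0, 0, 0], [0, 0, 0]],
])

```text
time: 12.37
tcp_pos: [455.7, -306.7, 200.5]
orientation: [[0.477, 0.879, 0.002], [0.879, -0.477, -0.001], [0.0, 0.002, -1.0]]
contact_force: [-0.3, -0.0, -1.4]
grip_width: 21.2
grasp_force: 58.9
```

Request:
apply_moves([
  [[-1.6, 0, -10], [0, 0, 0]],
  [[0, 0, -8], [0, 0, 0]],
  [[0, 0, -5], [0, 0, 0]],
  [[0, 0, 0], [0, 0, 0]],
  [[0, 0, 0], [0, 0, 0]],
  [[0, 0, -4], [0, 0, 0]],
  [[0, 0, -4], [0, 0, 0]],
  [[0, 0, -4], [0, 0, 0]],
  [[0, 0, -4], [0, 0, 0]],
  [[0, 0, 0], [0, 0, 0]],
  [[0, 0, 0], [0, 0, 0]],
])

```text
time: 13.28
tcp_pos: [453.3, -306.3, 160.0]
orientation: [[0.477, 0.879, -0.001], [0.879, -0.477, 0.0], [-0.0, -0.001, -1.0]]
contact_force: [0.1, -0.4, -1.6]
grip_width: 21.9
grasp_force: 58.9
```

Tip is at about 48, inside the hole, with no contact force. I'll go on down.

Request:
apply_moves([
  [[0.4, 0, -5], [0, 0, 0]],
  [[0, 0, -5], [0, 0, 0]],
  [[0, 0, -5], [0, 0, 0]],
  [[0, 0, -5], [0, 0, 0]],
  [[0, 0, -5], [0, 0, 0]],
  [[0, 0, -5], [0, 0, 0]],
  [[0, 0, -4], [0, 0, 0]],
  [[0, 0, -2], [0, 0, 0]],
  [[0, 0, 0], [0, 0, 0]],
  [[0, 0, 0], [0, 0, 0]],
  [[0, 0, 0], [0, 0, 0]],
])

```text
time: 14.2
tcp_pos: [454.0, -306.6, 124.5]
orientation: [[0.477, 0.879, 0.0], [0.879, -0.477, -0.0], [-0.0, 0.0, -1.0]]
contact_force: [0.5, -0.4, -2.3]
grip_width: 21.8
grasp_force: 58.9
```

Request:
apply_moves([
  [[0, 0, -1], [0, 0, 0]],
  [[0, 0, -1], [0, 0, 0]],
  [[0, 0, -1], [0, 0, 0]],
  [[0, 0, 0], [0, 0, 0]],
  [[0, 0, 0], [0, 0, 0]],
  [[0, 0, 0], [0, 0, 0]],
])

```text
time: 14.7
tcp_pos: [454.1, -306.5, 121.7]
orientation: [[0.477, 0.879, 0.001], [0.879, -0.477, -0.0], [0.0, 0.001, -1.0]]
contact_force: [-0.8, 0.9, 4.3]
grip_width: 21.5
grasp_force: 59.5
```

Request:
apply_moves([
  [[0, 0, 0], [0, 0, 0]],
  [[0, 0, 0], [0, 0, 0]],
  [[0, 0, 0], [0, 0, 0]],
  [[0, 0, 0], [0, 0, 0]],
  [[0, 0, 0], [0, 0, 0]],
  [[0, 0, 5], [0, 0, 0]],
  [[0, 0, 15], [0, 0, 0]],
  [[0, 0, 20], [0, 0, 0]],
  [[0, 0, 30], [0, 0, 0]],
  [[0, 0, 30], [0, 0, 0]],
  [[0, 0, 30], [0, 0, 0]],
], fingers=1)

```text
time: 15.62
tcp_pos: [453.5, -306.5, 252.8]
orientation: [[0.477, 0.879, -0.0], [0.879, -0.477, -0.0], [-0.0, -0.0, -1.0]]
contact_force: [0.4, 0.1, 0.0]
grip_width: 85.3
grasp_force: 0.0
```

Request:
apply_moves([
  [[9, 29, -2], [0, 0, -0.1127]],
  [[9, 29, -2], [0, 0, -0.1127]],
  [[9, 29, -2], [0, 0, -0.1127]],
  [[9, 29, -2], [0, 0, -0.1127]],
  [[9, 29, -2], [0, 0, -0.1127]],
  [[9, 29, -2], [0, 0, -0.1127]],
  [[9, 29, -2], [0, 0, -0.1127]],
  [[9, 29, -2], [0, 0, -0.1127]],
  [[9, 29, -2], [0, 0, -0.1127]],
  [[9, 29, -2], [0, 0, -0.1127]],
  [[0, 0, 0], [0, 0, 0]],
  [[0, 0, 0], [0, 0, 0]],
  [[0, 0, 0], [0, 0, 0]],
], fingers=0.45)

```text
time: 16.7
tcp_pos: [543.7, -16.9, 231.5]
orientation: [[0.999, -0.052, -0.0], [-0.052, -0.999, -0.001], [-0.0, 0.001, -1.0]]
contact_force: [0.6, -0.2, -0.3]
grip_width: 38.6
grasp_force: 0.0
```

```bash
python3 - <<'E'
from h import *
s=arm.get_state(); print(s['time'],s['tcp_pos'],s['orientation'].round(3),s['joints'].round(2),s['grip_width'])
p,d,i=grab('wrist'); q,_,_=grab('side')
c=np.zeros((560,800,3),np.uint8)
c[:300,:480]=cv2.resize(p,(480,300))
c[:240,490:790]=cv2.resize(q[235:315,280:380],None,fx=3,fy=3)
cv2.imwrite('pics/w4.png',c[:300,:,::-1])
E
```

```text
16.7 [543.70631413 -16.91978402 231.47848418] [[ 0.999 -0.052 -0.   ]
 [-0.052 -0.999 -0.001]
 [-0.     0.001 -1.   ]] [-0.72  0.37  0.87  1.91 -0.33  1.02 -1.34] 38.579876922249845
```

View pics/w4.png

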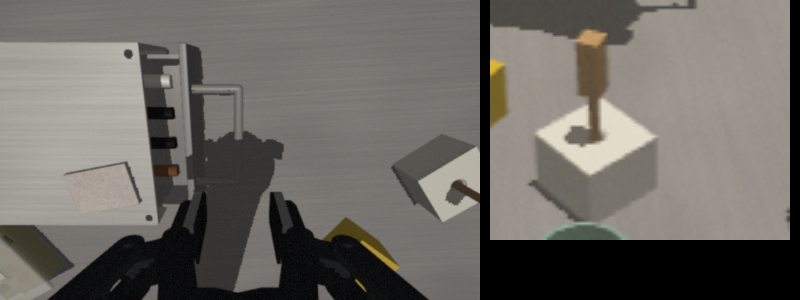

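The rod stands upright in the rest. The drawer is ajar, and the bar is at composite (239,110–180), or wrist pixel x of about 319.

```bash
python3 - <<'E'
from h import *
p,d,M,k=load('wrist')
for v in (130,150,165): print(px('wrist',318.7,v,85).round(1), d[v,310:328].round(0))
E
```

```text
[588.2 -21.   85. ] [370. 371. 285. 283. 281. 281. 280.   0. 280. 281. 280. 282. 283. 282.
 369. 369. 371. 371.]
[571.7 -20.1  85. ] [377. 377. 288. 288. 286. 288. 287. 286. 286. 287. 286. 288. 287. 289.
 377. 378. 377. 376.]
[558.9 -19.5  85. ] [382. 384. 293. 291. 291. 291. 290. 290. 290. 291. 292. 291. 291. 295.
 382. 382.   0. 382.]
```

Request:
apply_moves([
  [[0, -1, -20], [0, 0, 0]],
  [[0, 0, -25], [0, 0, 0]],
  [[0, 0, -25], [0, 0, 0]],
  [[0, 0, -25], [0, 0, 0]],
  [[0, 0, -20], [0, 0, 0]],
  [[0, 0, -15], [0, 0, 0]],
  [[0, 0, -15], [0, 0, 0]],
  [[0, 0, -10], [0, 0, 0]],
  [[0, 0, -8], [0, 0, 0]],
  [[0, 0, 0], [0, 0, 0]],
  [[0, 0, 0], [0, 0, 0]],
])

```text
time: 17.72
tcp_pos: [544.0, -18.0, 68.6]
orientation: [[0.999, -0.054, 0.0], [-0.054, -0.999, -0.0], [0.0, 0.0, -1.0]]
contact_force: [-1.2, 0.3, 0.9]
grip_width: 38.7
grasp_force: 0.0
```

Request:
apply_moves([
  [[0, 0, 0], [0, 0, 0]],
  [[0, 0, 0], [0, 0, 0]],
  [[0, 0, 0], [0, 0, 0]],
  [[0, 0, 0], [0, 0, 0]],
  [[0, 0, 0], [0, 0, 0]],
  [[0, 0, 0], [0, 0, 0]],
], fingers=0)

```text
time: 18.22
tcp_pos: [544.5, -17.4, 69.2]
orientation: [[0.999, -0.053, 0.001], [-0.053, -0.999, 0.0], [0.001, -0.0, -1.0]]
contact_force: [-0.8, -0.1, 6.2]
grip_width: 7.6
grasp_force: 58.6
```

Request:
apply_moves([
  [[-0.2, -4, 0], [0, 0, 0]],
  [[-0.4, -8, 0], [0, 0, 0]],
  [[-0.5, -10, 0], [0, 0, 0]],
  [[-0.6, -11, 0], [0, 0, 0]],
  [[-0.6, -11, 0], [0, 0, 0]],
  [[-0.6, -11, 0], [0, 0, 0]],
  [[-0.5, -10, 0], [0, 0, 0]],
  [[-0.4, -8, 0], [0, 0, 0]],
  [[-0.3, -5, 0], [0, 0, 0]],
  [[-0.1, -2, 0], [0, 0, 0]],
  [[0, -1, 0], [0, 0, 0]],
  [[0, 0, 0], [0, 0, 0]],
  [[0, 0, 0], [0, 0, 0]],
  [[0, 0, 0], [0, 0, 0]],
])

```text
time: 19.38
tcp_pos: [540.0, -98.9, 69.2]
orientation: [[0.999, -0.054, 0.001], [-0.054, -0.999, -0.0], [0.001, 0.0, -1.0]]
contact_force: [-1.2, 0.2, 6.4]
grip_width: 7.7
grasp_force: 58.9
```

Request:
apply_moves([
  [[0, 0, 0], [0, 0, 0]],
  [[0, 0, 0], [0, 0, 0]],
  [[0, 0, 0], [0, 0, 0]],
  [[0, 0, 0], [0, 0, 0]],
  [[0, 0, 0], [0, 0, 0]],
  [[0, 0, 5], [0, 0, 0]],
  [[0, 0, 10], [0, 0, 0]],
  [[0, 0, 20], [0, 0, 0]],
  [[0, 0, 30], [0, 0, 0]],
  [[0, 0, 30], [0, 0, 0]],
  [[0, 0, 30], [0, 0, 0]],
  [[0, 0, 30], [0, 0, 0]],
  [[0, 0, 10], [0, 0, 0]],
  [[0, 0, 0], [0, 0, 0]],
  [[0, 0, 0], [0, 0, 0]],
], fingers=0.45)

```text
time: 20.63
tcp_pos: [539.6, -98.0, 233.4]
orientation: [[0.999, -0.053, 0.001], [-0.053, -0.999, 0.001], [0.001, -0.001, -1.0]]
contact_force: [-0.6, 0.7, -0.2]
grip_width: 38.3
grasp_force: 0.0
```

```bash
python3 - <<'E'
from h import *
s=arm.get_state(); print(s['time'],s['tcp_pos'],s['contact_force'],s['grip_width'])
p,d,i=grab('wrist'); q,_,_=grab('side')
c=np.zeros((300,800,3),np.uint8)
c[:300,:480]=cv2.resize(p,(480,300))
c[:240,490:790]=cv2.resize(q[220:320,265:390],(300,240))
cv2.imwrite('pics/w5.png',c[:300,:,::-1])
E
```

```text
20.6333 [539.55589869 -98.02041004 233.43219678] [-0.62725167  0.67905036 -0.19651255] 38.29048593858328
```

View pics/w5.png

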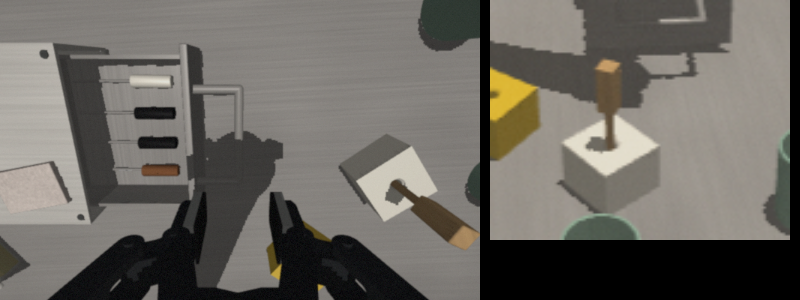

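The drawer is fully out: the bar is again at composite x=239, which puts it at y of about -100 mm, or around 119 mm open. The rod stands upright in the white rest and the gripper is clear.

```bash
python3 -c "
from cell import workorder
print(workorder.finish_job())"
```

```text
the job is handed in; nothing more can be done
None
```

The job is handed in, with no verdict shown: the catch was pressed and the drawer sprang ajar, the drawer is now open about 119 mm, the rod stands bottomed in its white rest, and the gripper touches nothing.

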